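# Open the label printer for a new roll

## Robot

A 6-joint arm with a two-finger parallel gripper is mounted at the origin on a cart in front of the work surface, level with it; the furniture and walls round the work are solid. World frame = base frame: x ahead of the robot, y to its left, z up, the work surface at z = 0. Lengths are in m, angles in rad, forces in N, time in s.
With the tool pointing down it reaches from about 0.3 to 0.95 m from the base axis. Payload 3.1 kg.
Tool frame: the origin (TCP) lies midway between the tips of the shut fingers; the grasp point (between the pads) lies 19 mm behind it (hold_point_z is the distance from the TCP to the grasp point, in m); z points along the fingers, y is the direction in which the jaws open and shut (so a half turn about z gives the same grasp; the last joint's range is limited). The gripper opens to 85 mm and grips with 20 to 120 N. Pads are 22 mm wide; open, the fingers measure 114 mm over their backs; the gripper's body (76 mm by 85 mm) begins 54 mm behind the grasp point. The pads swing forward as they close: fully open they stand 13 mm farther back than shut.
Start: joints at [1.176, 0.308, 1.634, -0, 1.2, -0.07], TCP at [0.199, 0.592, 0.231] pointing down, gripper open.
Joint ranges: [-3.06, 3.06], [-0.79, 1.96], [0.05, 2.63], [-1.19, 4.34], [0.05, 2.64], [-2.94, 2.94]. Speed limits (rad/s): [2.79, 2.79, 3.14, 3.14, 3.14, 3.14].

## Interface

Orientations are given as a rotation vector (axis times angle).
In Python, from cell import * gives the robot as it stands. The module is installed in compiled form; this text tells all that it offers.
- The arm moves only by the tool step_arm, never from a script. Its argument "deltas" is a list that holds one entry, the list of rows, each a list of 7 numbers: the finger opening in mm, from 0 to 85.4, then the shift along the tool's x, y, z in mm, then the turn, a rotation vector about the tool's x, y, z in degrees. In form: [[[gripper, dx, dy, dz, wx, wy, wz], ...]]. A call has 1 to 10 rows; each row shifts and turns the pose as measured when the row begins, along the tool's axes as they then stand; what a row does not reach is not made up. A row lasts 1/8 s, in which the tool goes at most 62.5 mm and 10.7 degrees, less where a joint would pass 70% of its speed; a pose out of reach is approached as far as the arm can. A call is refused whole if a number of a shift passes 62.5 or a number of a turn 10.7, either way. A call with a gripper value outside its range is refused whole. The fingers move at their own pace and stop on an object; "newtons" is the grip in N (left out, the last holds). Time passes only in rows, so rows that do not move let the fingers close. It gives the time, the measured TCP pose, the force and the opening at its end, in the units of the state.
- state(): the state, without advancing time (a new reading comes with each control period).
- read_camera(name): name is "scene" or "top" or "wrist"; returns the picture (480x640x3 uint8, blue, green, red); there is no depth.
- camera_params(name): a dict with "fovy" (degrees; the focal length in pixels is half the picture's height over the tangent of half this angle, whatever the lens; pixels are square), "cx", "cy" (the principal point, pixels), "extrinsics" (4x4, takes a point from camera to world coordinates); the wrist camera has in their place "hand_eye" (4x4, takes a point from camera to tool coordinates, whose origin is the TCP and whose axes are the flange's). Camera axes: x right, y up, looking along -z (the intrinsics and any distortion apply to the point x, -y, -z); pixel columns grow to the right and rows downward; lengths in m; the calibration is good to about 2 mm. A picture is of the moment at which its call begins: read the wrist's pose just before it. camera_params takes no time and is no camera call.
- hand_in(): hands the job in, once; it reports no verdict.
The state is a dict: "time": time; "qpos": joint angles; "qvel": joint speeds; "effort": joint torques, N m; "tcp_pos": TCP position; "tcp_rot": TCP orientation; "ft_force": force on the tool from outside, world axes, zero at the start; "wrist_torque": the same for the moment, N m; "gripper_width": opening from 0.0 (shut) to 1.0 (fully open).
Only numpy, scipy, OpenCV 4.12 (cv2) and the standard library are available. Lean on these libraries where they do the work, as an engineer would, in place of code of your own. Each camera call takes 0.05 s, during which the arm holds its last target. There are 200 camera calls.

## Task

The desk label printer needs a new roll of labels: get it ready for one with the fingertips alone, pinching and lifting nothing. Press the release tab at its front until the cover pops up, flip the cover up and over until it leans back and stays open by itself, then push the roll guides inside apart as far as they go. Push lightly so that the printer stays where it stands, and leave the new roll and everything else on the desk untouched.

Things in the scene. Friction and masses are not known exactly. Their poses are not given: they have to be found in the camera images.
- printer: Label printer, loose on rubber feet, 1.9 kg (over 8 N along the desk shoves it). Dark base 180 x 168 x 83 mm, light hinged cover on top (118 mm high in all). Origin: centre of the underside; x runs from its front (tab, lip) to its back (hinge), y to its left, z up. 'At' in these notes: x, y, z in mm in this frame. Front face at x -90 up to z 62; above, it steps back to x -80 as a finger recess under the lip.
- tab_top (a point): Press point on the release tab, at -112, 0, 55: a ribbed paddle 34 mm wide, 5 mm thick, that sticks out of the middle of the printer's front as far as x -122, below the cover's lip (which ends at x -94). Press it straight down with about 4 N: the cover is let go some 6 to 7 mm down, the stop is at 9.5 mm. It springs back.
- latch (a joint): The release tab's rocker, rad: 0 at rest, grows as the tab is pressed (40 mm arm); it lets go of the cover at about 0.16 and stops at 0.24.
- cover_hinge (a point): Middle of the cover's hinge line, at 80, 0, 84; the line runs along the printer's y.
- cover_lip (a point): Middle of the lower front edge of the cover's lip, at -94, 0, 84 when shut, 21 mm higher when popped up. The cover is 164 mm wide. Its underside is flat and level with the hinge line from 140 to 174 mm (the edge) from the hinge. Beneath it hang the catch (y -6 to 6) and a pad on a spring pin (y 38 to 50, 18 mm behind the edge): lift elsewhere, as near y -48.
- cover (a joint): Cover angle, rad: 0.01 shut and latched, 0.12 popped up on its spring pin, 1.57 with the lip right above the hinge, 1.85 at the stop, leaning back. It weighs 0.22 kg; lifting at the lip takes 1.2 N. It balances at about 1.37: let go below that it falls shut, beyond it falls back to the stop and rests there.
- roll_well (a point): Middle of the floor of the roll well under the cover, at 9, 0, 19: an open space from x -48 to 66 and y -66 to 66, rim at z 83, in which the two guides stand.
- guide_left (a joint): Left roll guide, m: travel outwards (printer +y) from its innermost place, stop at 0.026; starts at 0 to 0.008. The guides are geared together: push either outwards and the other goes out as far. Moving the pair takes about 2 N.
- guide_right (a joint): Right roll guide, m: the same, outwards along printer -y; equal to the left one.
- guide_left_top (a point): Top edge of the left guide, at its inner face, at 7, 28 + travel, 77. The guide is an upright plate 64 mm long (x -25 to 39) and 4 mm thick. A round hub stands out 4 mm from its inner face, no higher than z 56: push the inner face between z 60 and 77. The free gap between the guides is 56 mm plus twice the travel.
- guide_right_top (a point): The same on the right guide, at 7, -28 - travel, 77.
- label_roll: New roll of white labels on tan backing paper and a cardboard core, standing on its end: 58 mm in diameter, 57 mm high. Origin: centre of the underside. Leave it alone.
- mug: White mug, 95 mm high, with a handle. Origin: centre of the underside. Leave it alone.
- clip_dish: Small round brass dish of paper clips, 68 mm in diameter, 24 mm high. Origin: centre of the underside. Leave it alone.
- stapler: Stapler, 148 x 37 x 40 mm. Origin: centre of the underside. Leave it alone.
- tape_dispenser: Black tape dispenser, 148 x 53 x 70 mm. Origin: centre of the underside. Leave it alone.

How it is judged:
By the outcome, as a careful person would: the job done as asked, in the order asked, and still so for the second after the job is handed in, with the robot touching nothing.
It also fails if it takes over 45 s, if anything falls off the work surface, if the arm or the gripper's body presses on something with over 40 N, if the wrist force passes 120 N, or if a joint passes its speed limit or range.

## Working session

There is one attempt and no reset: what is moved stays moved. The work goes in short steps, Python scripts to look and compute and a tool call to move; the robot and the scene stay as the last step left them, time stands still between calls to the robot, and variables do not carry over. Pictures are saved under pics/ and viewed, about 8 in all and at most 12, crops included, and the job is handed in when it is done.

Besides the shell and the picture viewer there is one more tool, called after "Emit:" as name(argument=value, ...), one argument or row to a line, values as JSON. step_arm: Moves the arm, as the interface text tells. Its arguments: {"type":"object","properties":{"deltas":{"type":"array","items":{"type":"array","items":{"type":"array","items":{"type":"number"}}}},"newtons":{"type":"number"}},"required":["deltas"]}

```bash
mkdir -p pics
cat > h.py <<'E'
from cell import *
import numpy as np, cv2
from scipy.spatial.transform import Rotation as R
def snap(n,f):
    s=state(); im=read_camera(n); cv2.imwrite('pics/'+f,im); return s,im
def cam(n,s=None):
    p=camera_params(n); f=240/np.tan(np.radians(p['fovy'])/2)
    if 'extrinsics' in p: E=np.array(p['extrinsics'])
    else:
        T=np.eye(4);T[:3,:3]=R.from_rotvec(s['tcp_rot']).as_matrix();T[:3,3]=s['tcp_pos'];E=T@np.array(p['hand_eye'])
    return f,p['cx'],p['cy'],E
def ray(c,u,v,z):
    f,cx,cy,E=c; d=E[:3,:3]@np.array([(u-cx)/f,-(v-cy)/f,-1]); o=E[:3,3]; return o+d*(z-o[2])/d[2]
def proj(c,P):
    f,cx,cy,E=c; q=(np.asarray(P)-E[:3,3])@E[:3,:3]; return np.stack([cx-f*q[...,0]/q[...,2],cy+f*q[...,1]/q[...,2]],-1)
E
python3 - <<'E'
from h import *
for n in ['top','scene']:
    snap(n,n+'1.png'); print(camera_params(n))
print(camera_params('wrist')); print(state())
E
```

```text
{'fovy': 57.427841855714014, 'cx': 314.80152082796405, 'cy': 243.00314952439393, 'extrinsics': array([[-0.01775067,  0.99885711, -0.04437789,  0.48064539],
       [-0.99983319, -0.01754204,  0.00508615,  0.11512991],
       [ 0.00430186,  0.04446077,  0.99900187,  0.96689893],
       [ 0.        ,  0.        ,  0.        ,  1.        ]])}
{'fovy': 55.59484173946638, 'cx': 319.7204191993156, 'cy': 244.04715297529188, 'extrinsics': array([[ 0.72284767,  0.52534773, -0.44888865,  0.13829928],
       [-0.69086205,  0.53611484, -0.48506753, -0.31661603],
       [-0.01417326,  0.66075006,  0.75047217,  0.70480009],
       [ 0.        ,  0.        ,  0.        ,  1.        ]])}
{'fovy': 62.10844681596403, 'cx': 322.9660447150517, 'cy': 238.77789061136127, 'hand_eye': array([[ 8.93463229e-04,  9.62614702e-01,  2.70872918e-01,
         6.82764137e-02],
       [ 9.99999372e-01, -6.76973073e-04, -8.92663753e-04,
         5.53884258e-04],
       [-6.75917580e-04,  2.70873546e-01, -9.62614702e-01,
        -1.42462033e-01],
       [ 0.00000000e+00,  0.00000000e+00,  0.00000000e+00,
         1.00000000e+00]])}
{'time': 0.1, 'qpos': array([ 1.17628258e+00,  3.08945034e-01,  1.63505865e+00,  8.30665664e-06,
        1.19969932e+00, -6.96868951e-02]), 'qvel': array([-4.05909392e-05, -1.43062749e-03, -2.72492587e-03, -1.03132490e-03,
        1.11533031e-03,  7.98480215e-04]), 'effort': array([-1.16790732e-03, -4.16410482e+01, -2.77642643e+01, -9.73244482e-05,
        4.12422422e-03,  3.89589545e-06]), 'tcp_pos': array([0.19919371, 0.59162038, 0.23014533]), 'tcp_rot': array([-0.5079213 , -3.09976013,  0.00322273]), 'ft_force': array([ 0.51159278, -0.24248633,  0.02285613]), 'wrist_torque': array([ 0.0230683 ,  0.01001003, -0.07581473]), 'gripper_width': 0.9987384491059408}
```

View pics/top1.png

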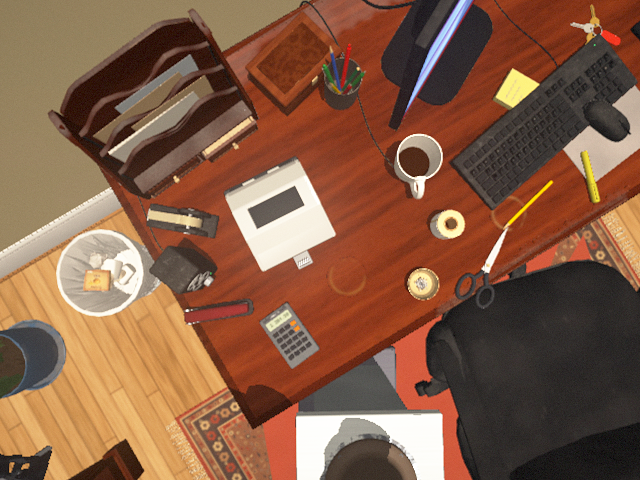

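View pics/scene1.png

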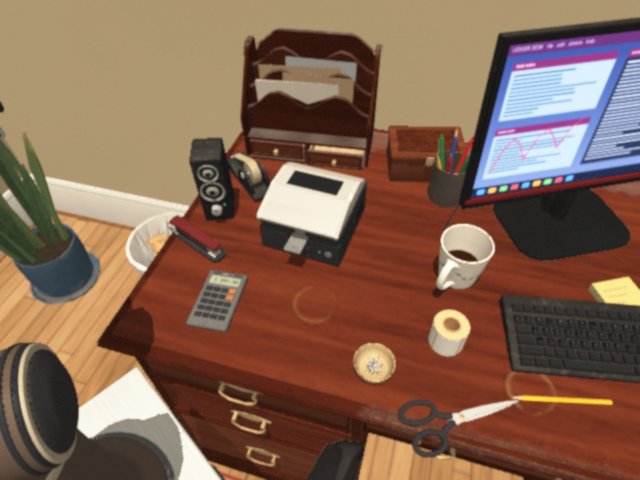

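Run:
```python
import cv2
a=cv2.imread('pics/top1.png')[150:280,210:350]; cv2.imwrite('pics/c1.png',cv2.resize(a,None,fx=5.5,fy=4.5*1.222*1.0,interpolation=cv2.INTER_CUBIC)[:600] if 0 else cv2.resize(a,None,fx=4.5,fy=4.5,interpolation=cv2.INTER_CUBIC))
```

```text
(no output)
```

View pics/c1.png

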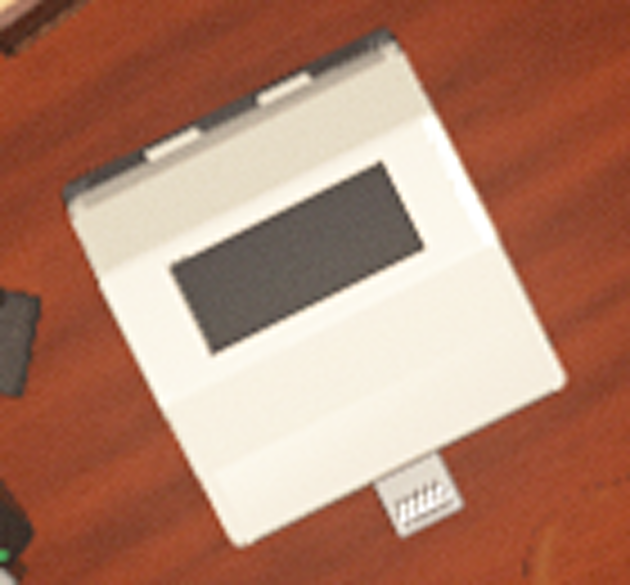

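Run:
```python
from h import *
from scipy.optimize import least_squares
c=cam('top')
M=np.array([[-94,82,86],[-94,-82,86],[-122,17,55],[-122,-17,55],[90,84,83],[90,-84,83]])/1e3
U=np.array([[238,547],[566,380],[403,538],[464,503],[66,187],[392,30]])/4.5+[210,150]
def W(p,M): return R.from_euler('z',p[2]).apply(M)+[p[0],p[1],0]
best=min((least_squares(lambda p:(proj(c,W(p,M))-U).ravel(),[.5,.2,y]) for y in (-2,-.5,1,2.5)),key=lambda r:r.cost)
p=best.x; print(p,np.degrees(p[2])); print(proj(c,W(p,M))-U)
N={'tab':[-112,0,55],'lip':[-94,-48,84],'hinge':[80,0,84],'gl':[7,28,77],'gr':[7,-28,77]}
for k,v in N.items(): print(k,W(p,np.array(v)/1e3))
s=state();Rm=R.from_rotvec(s['tcp_rot']).as_matrix();print(Rm)
```

```text
[0.58354306 0.18076191 0.44183775] 25.315438227761543
[[ 0.54465179  0.37986462]
 [ 0.839575    1.30351598]
 [-0.39291723  0.25289133]
 [ 0.71978065  0.76393321]
 [-1.78635132 -0.66656894]
 [ 0.07592953 -2.07184525]]
tab [0.48229871 0.13287054 0.055     ]
lip [0.519095   0.09717694 0.084     ]
hinge [0.65586045 0.21497002 0.084     ]
gl [0.57789799 0.2090662  0.077     ]
gr [0.60184367 0.15844403 0.077     ]
[[-9.47704974e-01  3.19146696e-01 -8.18276591e-04]
 [ 3.19147707e-01  9.47702990e-01 -1.94525857e-03]
 [ 1.54660327e-04 -2.10468232e-03 -9.99997773e-01]]
```

Add to h.py:
```python
PP=[0.5835,0.1808,0.4418]
def goal(P,tilt,n=1):
    "P printer mm, tilt deg of fingers from down toward printer +x; prints tool-frame delta"
    s=state(); Rc=R.from_rotvec(s['tcp_rot']); Rz=R.from_euler('z',PP[2])
    t=Rz.apply(np.array(P)/1e3)+[PP[0],PP[1],0]
    a=np.radians(tilt); z=[np.sin(a),0,-np.cos(a)]; x=[-np.cos(a),0,-np.sin(a)]
    Rt=Rz*R.from_matrix(np.stack([x,np.cross(z,x),z],1))
    d=Rc.inv().apply(t-s['tcp_pos'])*1e3; w=np.degrees((Rc.inv()*Rt).as_rotvec())
    print('shift',d.round(1),'turn',w.round(1),'len',np.linalg.norm(d).round(1))
def now():
    s=state(); p=R.from_euler('z',-PP[2]).apply(np.array(s['tcp_pos'])-[PP[0],PP[1],0])*1e3
    z=R.from_euler('z',-PP[2]).apply(R.from_rotvec(s['tcp_rot']).as_matrix()[:,2])
    print('t',s['time'],'P',p.round(1),'tilt',np.degrees(np.arctan2(z[0],-z[2])).round(1),'F',np.round(R.from_euler('z',-PP[2]).apply(s['ft_force']),2),'q',np.round(s['qpos'],2))
```

```text
(no output)
```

Emit:
step_arm(
  deltas=[
    [[0,-38,-42.5,0,0,0,0],[0,-38,-42.5,0,0,0,0],[0,-38,-42.5,0,0,0,0],[0,-38,-42.5,0,0,0,0],[0,-38,-42.5,0,0,0,0],[0,-38,-42.5,0,0,0,0],[0,-38,-42.5,0,0,0,0],[0,-38,-42.5,0,0,0,0],[0,-38,-42.5,0,0,0,0]],
  ],
  newtons=20,
)

```text
time: 1.23
tcp_pos: [0.4049, 0.1087, 0.2277]
tcp_rot: [0.493, 3.103, -0.006]
ft_force: [0.8, 0.1, 0.4]
gripper_width: 0.001
```

```bash
python3 -c "
from h import *
now(); goal([-150,0,130],30)"
```

```text
t 1.225 P [-192.2   11.2  227.7] tilt -0.1 F [ 0.76 -0.29  0.37] q [ 0.16 -0.1   2.09 -0.    1.15 -1.09]
shift [-38.3  21.3  97.6] turn [-11.6 -28.6 -42.3] len 107.0
```

Emit:
step_arm(
  deltas=[
    [[0,0,0,0,0,0,-8.9],[0,0,0,0,0,0,-8.9],[0,0,0,0,0,0,-8.9],[0,0,0,0,0,0,-8.9],[0,0,0,0,0,0,-8.4],[0,0,0,0,0,0,0]],
  ],
)

```text
time: 1.98
tcp_pos: [0.4044, 0.1026, 0.2255]
tcp_rot: [0.721, -3.052, 0.007]
ft_force: [-0.6, -0.2, 0.0]
gripper_width: 0.0
```

```bash
python3 -c "
from h import *
now(); s,im=snap('wrist','w1.png'); c=cam('wrist',s)
W=lambda M: R.from_euler('z',PP[2]).apply(np.array(M)/1e3)+[PP[0],PP[1],0]
pts=[[-94,82,84],[-94,-82,84],[-122,17,55],[-122,-17,55],[-90,84,0],[-90,-84,0]]
print(proj(c,W(pts)).round(0)); goal([-150,0,130],30)
for p in proj(c,W(pts)): cv2.circle(im,tuple(int(v) for v in p.round()),3,(0,0,255),1)
cv2.imwrite('pics/w1.png',im)"
```

```text
t 1.975 P [-195.3    5.8  225.5] tilt -0.4 F [-0.61  0.11  0.04] q [ 0.15 -0.1   2.1  -0.01  1.15 -1.89]
[[415. 350.]
 [210. 345.]
 [334. 301.]
 [294. 300.]
 [399. 309.]
 [232. 305.]]
shift [-45.8  -6.6  95.2] turn [  0.2 -30.4   1.3] len 105.9
```

View pics/w1.png

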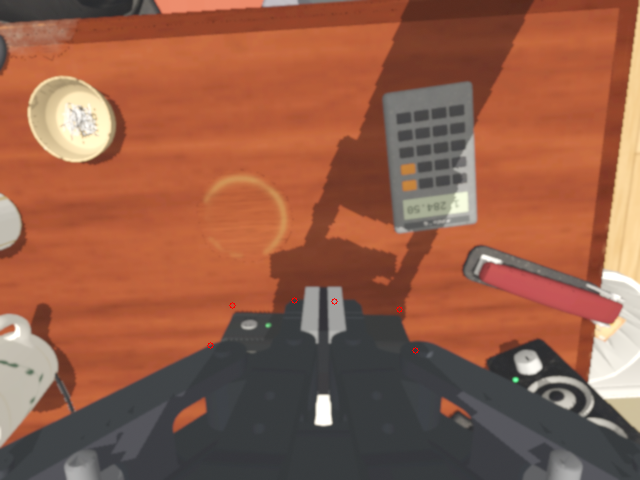

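```bash
python3 -c "
from h import *
im=cv2.imread('pics/scene1.png'); c=cam('scene')
W=lambda M: R.from_euler('z',PP[2]).apply(np.array(M)/1e3)+[PP[0],PP[1],0]
pts=[[-94,82,84],[-94,-82,84],[-122,17,55],[-122,-17,55],[-90,84,0],[-90,-84,0],[90,-84,0]]
a=cv2.resize(im[150:280,230:380],None,fx=5,fy=4.5+.5,interpolation=cv2.INTER_CUBIC)[:600]
for p in (proj(c,W(pts))-[230,150])*5: cv2.drawMarker(a,tuple(int(v) for v in p.round()),(0,0,255),0,14,1)
cv2.imwrite('pics/s2.png',a)"
```

```text
(no output)
```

View pics/s2.png

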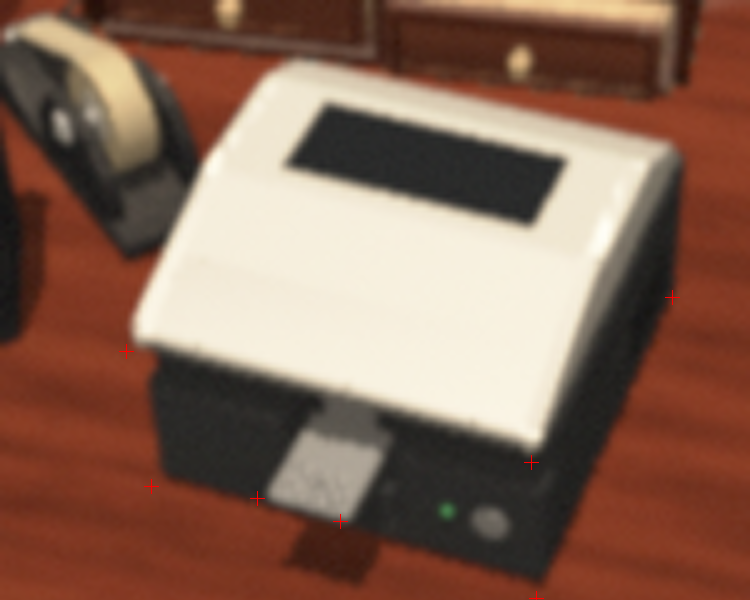

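Run:
```python
from h import *
from scipy.optimize import least_squares
ct,cs=cam('top'),cam('scene')
M=np.array([[-94,82,86],[-94,-82,86],[-122,17,55],[-122,-17,55],[90,84,83],[90,-84,83]])/1e3
U=np.array([[238,547],[566,380],[403,538],[464,503],[66,187],[392,30]])/4.5+[210,150]
M2=np.array([[-94,82,84],[-94,-82,84],[-122,17,54],[-122,-17,54],[-90,84,0],[-90,-84,0]])/1e3
U2=np.array([[138,343],[540,447],[268,500],[343,521],[166,480],[545,583]])/5+[230,150]
def W(p,M): return R.from_euler('z',p[2]).apply(M)+[p[0],p[1],0]
f=lambda p:np.r_[(proj(ct,W(p,M))-U).ravel(),(proj(cs,W(p,M2))-U2).ravel()]
r=least_squares(f,[.58,.18,.44],loss='soft_l1'); print(r.x); print(f(r.x).reshape(-1,2).round(1))
```

```text
[0.58590591 0.18086655 0.44644995]
[[ 0.8 -0.7]
 [ 0.9 -0.1]
 [-0.2 -1. ]
 [ 0.9 -0.5]
 [-1.9 -1.6]
 [-0.3 -3.3]
 [-1.3  1.2]
 [-0.7  2.3]
 [-0.9 -0.7]
 [ 0.7 -0.2]
 [-2.1  0.8]
 [-0.7  2.3]]
```

```bash
sed -i 's/^PP=.*/PP=[0.586,0.181,0.446]/' h.py; python3 -c "
from h import *
now(); goal([-130,0,100],25)"
```

```text
t 2.025 P [-197.6    7.6  225.5] tilt -0.4 F [-0.16  0.22  0.23] q [ 0.15 -0.1   2.1  -0.01  1.15 -1.88]
shift [-68.3  -8.4 125.1] turn [  0.  -25.4   1. ] len 142.8
```

Emit:
step_arm(
  deltas=[
    [[0,-23,-3,42,0,0,0.5],[0,-23,-3,42,0,0,0.5],[0,-22,-2,41,0,0,0],[0,0,0,0,0,-8.5,0],[0,0,0,0,0,-8.5,0],[0,0,0,0,0,-8.4,0],[0,0,0,0,0,0,0]],
  ],
)

```text
time: 2.9
tcp_pos: [0.4686, 0.1259, 0.089]
tcp_rot: [-0.579, 2.657, 0.133]
ft_force: [-0.2, 0.9, 0.4]
gripper_width: 0.0
```

```bash
python3 -c "
from h import *
now(); goal([-104,0,66],25)"
```

```text
t 2.9 P [-129.7    0.9   89. ] tilt 24.6 F [0.22 0.91 0.41] q [ 0.07  0.06  2.35  0.44  0.35 -2.32]
shift [-13.8  -0.6  31.6] turn [-0.1 -0.4 -0.9] len 34.5
```

Emit:
step_arm(
  deltas=[
    [[0,-5,0,10,0,0,0],[0,-5,0,10,0,0,0],[0,-3,0,9,0,0,0],[0,0,0,0,0,0,0]],
  ],
)

```text
time: 3.4
tcp_pos: [0.4979, 0.138, 0.0697]
tcp_rot: [-0.579, 2.653, 0.132]
ft_force: [-1.9, -2.2, 0.1]
gripper_width: -0.003
```

```bash
python3 -c "
from h import *
now(); goal([-104,0,60],25); snap('scene','s3.png'); cv2.imwrite('pics/s3.png',cv2.resize(cv2.imread('pics/s3.png')[130:290,220:400],None,fx=3.5,fy=3.5))"
```

```text
t 3.4 P [-98.   -0.8  69.7] tilt 24.8 F [-2.64 -1.2   0.08] q [ 0.1   0.17  2.29  0.48  0.3  -2.34]
shift [9.5 0.6 6.3] turn [-0.2 -0.2 -0.9] len 11.4
```

View pics/s3.png

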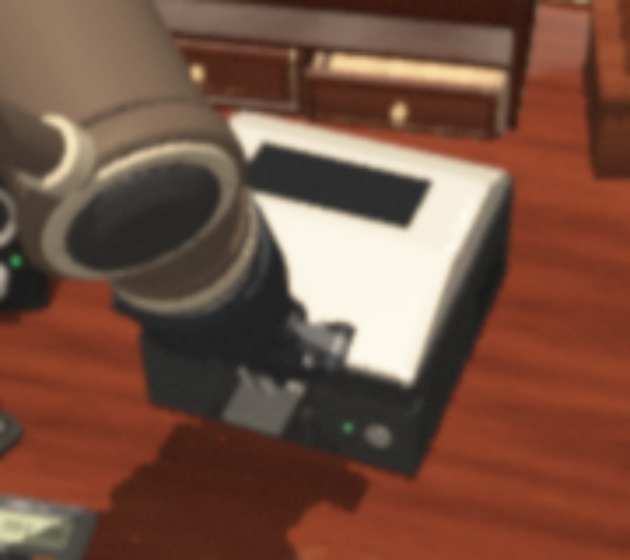

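Emit:
step_arm(
  deltas=[
    [[0,6.5,0.5,-3,0,0,0],[0,1.5,0,3.2,0,0,0],[0,1.5,0,3.2,0,0,0],[0,0,0,0,0,0,0]],
  ],
)

```text
time: 3.95
tcp_pos: [0.4904, 0.1352, 0.0627]
tcp_rot: [-0.578, 2.652, 0.132]
ft_force: [0.1, 0.2, 0.5]
gripper_width: -0.001
```

```bash
python3 -c "
from h import *
now()"
```

```text
t 3.95 P [-1.06e+02 -1.00e-01  6.27e+01] tilt 24.9 F [0.2  0.18 0.46] q [ 0.09  0.17  2.31  0.53  0.28 -2.39]
```

Now press down: about 3 + 7.5 mm.

Emit:
step_arm(
  deltas=[
    [[0,1.1,0,2.3,0,0,0],[0,1.1,0,2.3,0,0,0],[0,0.9,0,1.8,0,0,0],[0,0,0,0,0,0,0]],
  ],
)

```text
time: 4.45
tcp_pos: [0.4905, 0.1351, 0.0555]
tcp_rot: [-0.578, 2.652, 0.131]
ft_force: [-1.6, -0.5, 1.0]
gripper_width: 0.001
```

```bash
python3 -c "
from h import *
now()"
```

```text
t 4.45 P [-106.    -0.2   55.5] tilt 24.9 F [-1.67  0.22  0.95] q [ 0.09  0.19  2.31  0.57  0.27 -2.43]
```

Emit:
step_arm(
  deltas=[
    [[0,0.8,0,1.6,0,0,0],[0,0.8,0,1.6,0,0,0],[0,0,0,0,0,0,0]],
  ],
)

```text
time: 4.82
tcp_pos: [0.4903, 0.135, 0.0517]
tcp_rot: [-0.578, 2.652, 0.132]
ft_force: [-2.3, -1.6, 3.4]
gripper_width: -0.001
```

```bash
python3 -c "
from h import *
now()"
```

```text
t 4.825 P [-106.2   -0.2   51.7] tilt 24.9 F [-2.73 -0.45  3.44] q [ 0.09  0.2   2.31  0.59  0.26 -2.45]
```

Emit:
step_arm(
  deltas=[
    [[0,1.5,0,1.2,0,0,0],[0,0.8,0,1.6,0,0,0],[0,0,0,0,0,0,0]],
  ],
)

```text
time: 5.2
tcp_pos: [0.4902, 0.1349, 0.0486]
tcp_rot: [-0.578, 2.651, 0.132]
ft_force: [-0.8, -0.7, 3.3]
gripper_width: 0.0
```

```bash
python3 -c "
from h import *
now()
snap('scene','s4.png'); cv2.imwrite('pics/s4.png',cv2.resize(cv2.imread('pics/s4.png')[130:290,220:400],None,fx=3.5,fy=3.5))"
```

```text
t 5.2 P [-106.3   -0.2   48.6] tilt 25.0 F [-1.05 -0.31  3.3 ] q [ 0.09  0.21  2.32  0.61  0.25 -2.47]
```

View pics/s4.png

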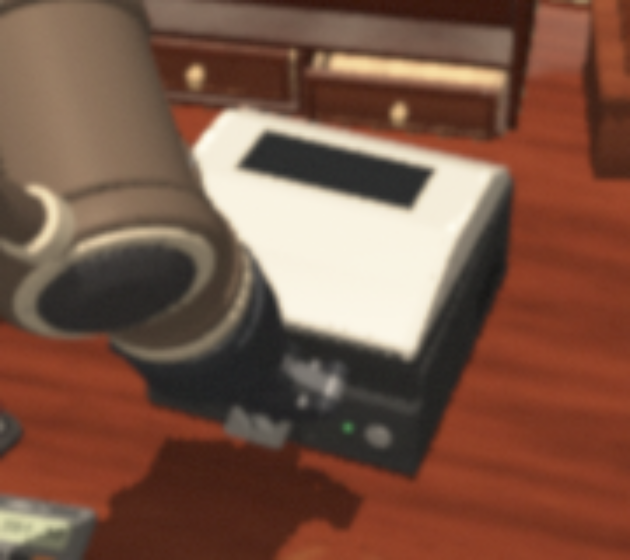

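Emit:
step_arm(
  deltas=[
    [[0,-1,0,-13,0,0,0],[0,16,0,-20,0,0,0],[0,10,0,-12,0,0,0],[0,0,0,0,0,0,0]],
  ],
)

```text
time: 5.75
tcp_pos: [0.4521, 0.1168, 0.0792]
tcp_rot: [-0.578, 2.65, 0.13]
ft_force: [-0.0, -1.4, -0.5]
gripper_width: -0.004
```

```bash
python3 -c "
from h import *
now(); goal([-125,-48,85],27)"
```

```text
t 5.75 P [-1.485e+02 -1.000e-01  7.920e+01] tilt 25.0 F [-0.6  -1.23 -0.45] q [ 0.05  0.05  2.4   0.52  0.32 -2.41]
shift [-24.4 -47.5   4.9] turn [-0.3 -2.  -0.9] len 53.6
```

Emit:
step_arm(
  deltas=[
    [[0,0,-16,0,0,-2,0],[0,0,-16,0,0,-2,0],[0,-4,-15.5,2,0,-2,0],[0,-10,0,2,0,-2,0],[0,-8,0,0,0,0,0],[0,0,0,0,0,0,0]],
  ],
)

```text
time: 6.5
tcp_pos: [0.496, 0.0883, 0.1002]
tcp_rot: [-0.546, 2.533, 0.15]
ft_force: [-1.5, -0.5, -0.3]
gripper_width: -0.0
```

```bash
python3 -c "
from h import *
now(); goal([-98,-48,89],33)"
```

```text
t 6.5 P [-121.2  -44.8  100.2] tilt 32.0 F [-1.56  0.14 -0.3 ] q [-0.07  0.06  2.38  0.92  0.32 -2.89]
shift [-13.8  -2.7  21.8] turn [-0.9 -1.  -1. ] len 26.0
```

Emit:
step_arm(
  deltas=[
    [[0,0,0,0,0,0,10],[0,0,0,0,0,0,10],[0,0,0,0,0,0,0]],
  ],
)

```text
time: 6.88
tcp_pos: [0.4952, 0.0904, 0.0997]
tcp_rot: [-0.095, 2.609, 0.28]
ft_force: [0.4, -0.5, -0.0]
gripper_width: 0.004
```

```bash
python3 -c "
from h import *
now(); goal([-118,-48,87],33);goal([-97,-48,87],33)"
```

```text
t 6.875 P [-120.9  -42.5   99.7] tilt 31.9 F [ 0.15 -0.64 -0.05] q [-0.06  0.06  2.38  0.92  0.32 -2.54]
shift [ 2.  -6.5 12.4] turn [ -0.9  -0.9 -21.2] len 14.1
shift [-14.5   0.1  23.5] turn [ -0.9  -0.9 -21.2] len 27.6
```

Emit:
step_arm(
  deltas=[
    [[0,1,-3.5,7,0,0,0],[0,1,-3,6,0,0,0],[0,-5.5,2.2,3.7,0,0,0],[0,-5.5,2.2,3.7,0,0,0],[0,-5.5,2.2,3.7,0,0,0],[0,0,0,0,0,0,0]],
  ],
)

```text
time: 7.62
tcp_pos: [0.5203, 0.0985, 0.0862]
tcp_rot: [-0.117, 2.608, 0.277]
ft_force: [-0.8, -0.9, 0.1]
gripper_width: -0.002
```

```bash
python3 -c "
from h import *
now(); goal([-97,-48,87],33); goal([-97,-48,97],33); goal([-87,-48,87],33)
snap('scene','s5.png'); cv2.imwrite('pics/s5.png',cv2.resize(cv2.imread('pics/s5.png')[130:290,220:400],None,fx=3.5,fy=3.5))"
```

```text
t 7.625 P [-94.9 -46.1  86.2] tilt 31.9 F [-1.12 -0.51  0.12] q [-0.04  0.14  2.33  0.99  0.29 -2.61]
shift [ 0.6 -2.2 -1.8] turn [ -0.8  -0.9 -20.2] len 2.9
shift [ -4.4  -0.5 -10.3] turn [ -0.8  -0.9 -20.2] len 11.2
shift [-7.3  0.7  3.5] turn [ -0.8  -0.9 -20.2] len 8.1
```

View pics/s5.png

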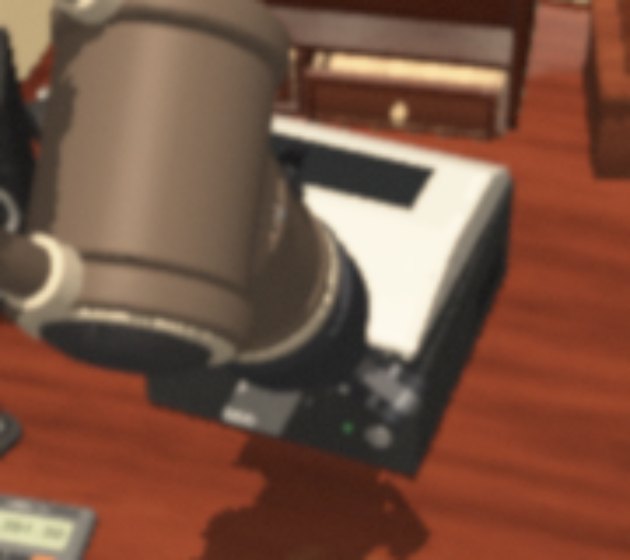

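Emit:
step_arm(
  deltas=[
    [[0,-4,1.4,-6.8,0,0,0],[0,-4,1.4,-6.8,0,0,0],[0,0,0,0,0,0,0]],
  ],
)

```text
time: 8.05
tcp_pos: [0.5183, 0.0986, 0.1013]
tcp_rot: [-0.117, 2.611, 0.277]
ft_force: [-0.4, 0.4, -2.2]
gripper_width: 0.001
```

```bash
python3 -c "
from h import *
now()"
```

```text
t 8.05 P [-96.7 -45.2 101.3] tilt 31.8 F [-0.14  0.55 -2.24] q [-0.04  0.1   2.33  0.87  0.31 -2.49]
```

Emit:
step_arm(
  deltas=[
    [[0,-7.3,2.5,-5.8,0,0,0],[0,-7.3,2.5,-5.8,0,0,0],[0,-7.3,2.5,-5.8,0,0,0],[0,-7.3,2.5,-5.8,0,0,0],[0,0,0,0,0,0,0]],
  ],
)

```text
time: 8.68
tcp_pos: [0.5257, 0.1032, 0.1328]
tcp_rot: [-0.119, 2.621, 0.276]
ft_force: [-0.1, -1.2, -1.4]
gripper_width: 0.001
```

```bash
python3 -c "
from h import *
now(); goal([-60,-46,178],33)"
```

```text
t 8.675 P [-88.  -44.2 132.8] tilt 31.2 F [-0.64 -1.03 -1.38] q [-0.02  0.04  2.29  0.66  0.38 -2.25]
shift [-45.1  14.5 -24.1] turn [ -0.7  -1.7 -20.2] len 53.2
```

Emit:
step_arm(
  deltas=[
    [[0,-9.2,2.9,-4.9,0,0,0],[0,-9.2,2.9,-4.9,0,0,0],[0,-9.2,2.9,-4.9,0,0,0],[0,-9.2,2.9,-4.9,0,0,0],[0,-9.2,2.9,-4.9,0,0,0],[0,0,0,0,0,0,0]],
  ],
)

```text
time: 9.43
tcp_pos: [0.5482, 0.1144, 0.1747]
tcp_rot: [-0.12, 2.631, 0.28]
ft_force: [-1.3, -0.5, -0.4]
gripper_width: 0.003
```

```bash
python3 -c "
from h import *
now(); goal([-22,-46,215],33)"
```

```text
t 9.425 P [-62.8 -43.8 174.7] tilt 30.7 F [-1.4   0.12 -0.45] q [ 0.    0.01  2.21  0.49  0.48 -2.05]
shift [-52.9  17.3 -13.8] turn [ -0.5  -2.3 -20.3] len 57.4
```

Emit:
step_arm(
  deltas=[
    [[0,-10.8,3.2,-2.9,0,0,0],[0,-10.8,3.2,-2.9,0,0,0],[0,-10.8,3.2,-2.9,0,0,0],[0,-10.8,3.2,-2.9,0,0,0],[0,-10.8,3.2,-2.9,0,0,0],[0,0,0,0,0,0,0]],
  ],
)

```text
time: 10.18
tcp_pos: [0.5904, 0.13, 0.2194]
tcp_rot: [-0.12, 2.629, 0.28]
ft_force: [-0.2, -0.9, -0.0]
gripper_width: -0.003
```

```bash
python3 -c "
from h import *
now(); goal([20,-46,238],33)
snap('scene','s6.png'); cv2.imwrite('pics/s6.png',cv2.resize(cv2.imread('pics/s6.png')[90:290,200:400],None,fx=3,fy=3))"
```

```text
t 10.175 P [-18.  -47.9 219.4] tilt 30.8 F [-0.56 -0.68 -0.01] q [ 0.04  0.03  2.09  0.39  0.56 -1.91]
shift [-38.9  16.5   3.5] turn [ -0.5  -2.2 -20.3] len 42.4
```

View pics/s6.png

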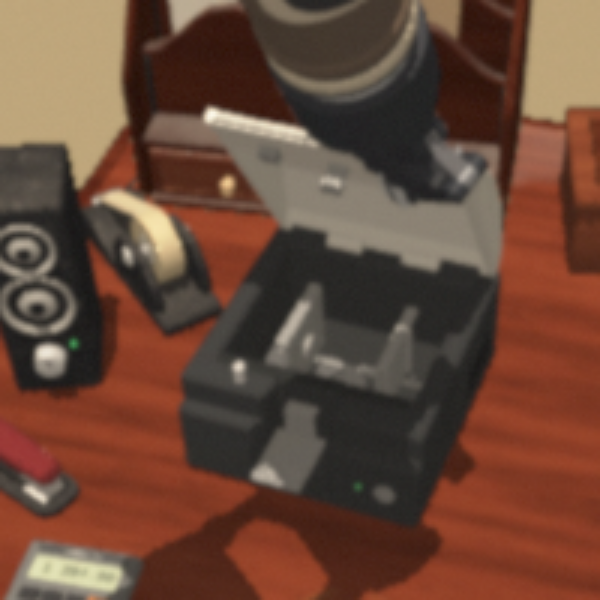

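Emit:
step_arm(
  deltas=[
    [[0,-10,4.1,0.9,0,0,0],[0,-10,4.1,0.9,0,0,0],[0,-10,4.1,0.9,0,0,0],[0,-10,4.1,0.9,0,0,0],[0,-8,3,5,0,0,0],[0,-8,3,5,0,0,0],[0,-8,3,5,0,0,0],[0,0,0,0,0,0,0]],
  ],
)

```text
time: 11.22
tcp_pos: [0.6552, 0.1633, 0.2382]
tcp_rot: [-0.119, 2.632, 0.281]
ft_force: [-0.3, -0.2, 0.1]
gripper_width: 0.001
```

```bash
python3 -c "
from h import *
now(); goal([65,-46,240],33)"
```

```text
t 11.225 P [ 54.8 -45.8 238.2] tilt 30.7 F [-0.37 -0.06  0.08] q [ 0.1   0.14  1.92  0.31  0.59 -1.78]
shift [-9.2  3.2  3.6] turn [ -0.5  -2.3 -20.3] len 10.4
```

Emit:
step_arm(
  deltas=[
    [[0,-8,3,4.8,0,0,0],[0,-4,1.5,2.4,0,0,0],[0,0,0,0,0,0,0],[0,20,-7,-13,0,0,0],[0,20,-7,-13,0,0,0],[0,10,-3,-6,0,0,0],[0,0,0,0,0,0,0]],
  ],
)

```text
time: 12.1
tcp_pos: [0.6112, 0.144, 0.2387]
tcp_rot: [-0.119, 2.632, 0.281]
ft_force: [-0.3, -0.3, -0.4]
gripper_width: 0.003
```

```bash
python3 -c "
from h import *
now(); goal([7,0,160],0)
snap('scene','s7.png'); cv2.imwrite('pics/s7.png',cv2.resize(cv2.imread('pics/s7.png')[90:290,200:400],None,fx=3,fy=3))"
```

```text
t 12.1 P [  6.8 -44.3 238.7] tilt 30.6 F [-0.44 -0.17 -0.41] q [ 0.07  0.05  2.02  0.34  0.6  -1.83]
shift [52.8 27.7 67.8] turn [  5.4  30.3 -19.9] len 90.3
```

View pics/s7.png

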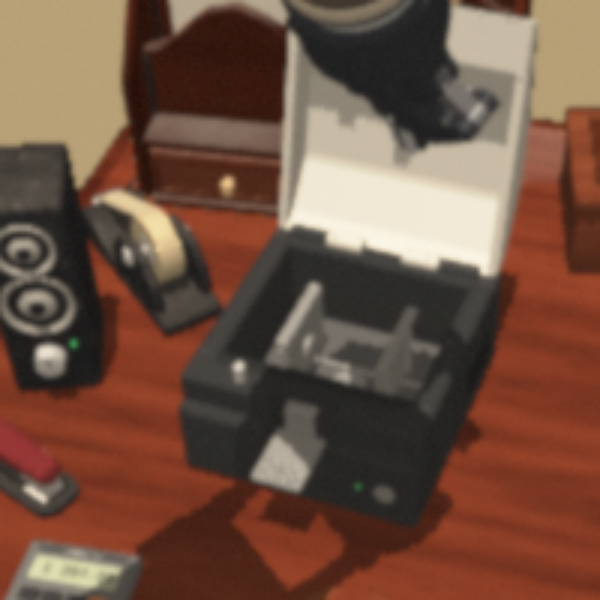

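Emit:
step_arm(
  deltas=[
    [[0,0,0,0,1.3,7.6,-5],[0,0,0,0,1.3,7.6,-5],[0,0,0,0,1.3,7.6,-5],[0,0,0,0,1.3,7.6,-5],[0,0,0,0,0,0,0]],
  ],
)

```text
time: 12.78
tcp_pos: [0.6146, 0.1449, 0.2384]
tcp_rot: [0.71, -3.047, 0.006]
ft_force: [-0.1, -0.9, 0.6]
gripper_width: 0.002
```

```bash
python3 -c "
from h import *
now(); goal([7,0,100],0)"
```

```text
t 12.775 P [ 10.2 -44.9 238.4] tilt -0.8 F [-0.46 -0.76  0.57] q [ 0.16  0.32  1.6  -0.    1.23 -1.86]
shift [  0.9  45.  138.3] turn [-0.  -0.8  0.7] len 145.5
```

Emit:
step_arm(
  deltas=[
    [[0,0.5,22.5,10,0,0,0],[0,0.5,22.5,10,0,0,0],[0,0,0,40,0,0,0],[0,0,0,40,0,0,0],[0,0,0,30,0,0,0],[0,0,0,0,0,0,0]],
  ],
)

```text
time: 13.52
tcp_pos: [0.5826, 0.1914, 0.1023]
tcp_rot: [0.707, -3.048, -0.002]
ft_force: [-0.9, -0.2, -0.2]
gripper_width: -0.003
```

```bash
python3 -c "
from h import *
now(); goal([7,0,66],0)
snap('scene','s8.png'); cv2.imwrite('pics/s8.png',cv2.resize(cv2.imread('pics/s8.png')[90:290,200:400],None,fx=3,fy=3))"
```

```text
t 13.525 P [  1.4  10.8 102.3] tilt -0.7 F [-0.9   0.23 -0.2 ] q [ 0.25  0.44  1.74  0.    0.97 -1.78]
shift [ -5.9 -11.   36.2] turn [ 0.2 -0.7  0.6] len 38.3
```

View pics/s8.png

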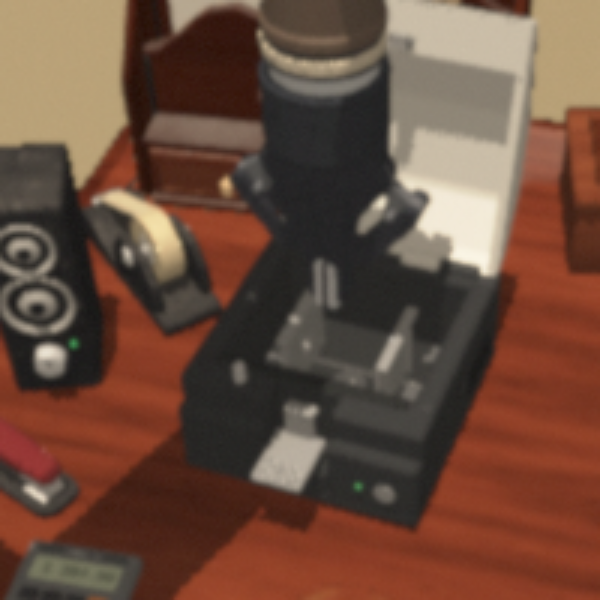

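Emit:
step_arm(
  deltas=[
    [[0,-4,-6.5,0,0,0,0],[0,-1,-3,10,0,0,0],[0,0,0,12,0,0,0],[0,0,0,10,0,0,0],[0,0,0,2,0,0,0],[0,0,0,0,0,0,0]],
  ],
)

```text
time: 14.32
tcp_pos: [0.5962, 0.186, 0.0725]
tcp_rot: [0.709, -3.06, -0.003]
ft_force: [0.2, 1.1, 0.2]
gripper_width: 0.0
```

```bash
python3 -c "
from h import *
now(); goal([7,0,67],0)"
```

```text
t 14.325 P [11.4  0.1 72.5] tilt -0.0 F [0.6  0.88 0.22] q [ 0.23  0.49  1.73  0.    0.92 -1.8 ]
shift [ 4.4 -0.1  5.5] turn [ 0.1 -0.   0.5] len 7.1
```

Emit:
step_arm(
  deltas=[
    [[0,2,0,5,0,0,0],[0,0,4,1,0,0,0],[0,0,4,0,0,0,0],[0,0,4,0,0,0,0],[0,0,0,0,0,0,0]],
  ],
)

```text
time: 14.95
tcp_pos: [0.5889, 0.1971, 0.0667]
tcp_rot: [-0.709, 3.06, 0.003]
ft_force: [0.4, -1.0, 0.7]
gripper_width: 0.002
```

```bash
python3 -c "
from h import *
now()"
```

```text
t 14.95 P [ 9.6 13.3 66.7] tilt 0.1 F [-0.1  -1.11  0.67] q [ 0.25  0.49  1.74  0.    0.9  -1.78]
```

Emit:
step_arm(
  deltas=[
    [[0,0,3,0,0,0,0],[0,0,3,0,0,0,0],[0,0,3,0,0,0,0],[0,0,3,0,0,0,0],[0,0,0,0,0,0,0]],
  ],
)

```text
time: 15.58
tcp_pos: [0.584, 0.2079, 0.0671]
tcp_rot: [-0.71, 3.059, 0.001]
ft_force: [0.8, 0.2, 0.7]
gripper_width: -0.001
```

```bash
python3 -c "
from h import *
now()"
```

```text
t 15.575 P [ 9.8 25.1 67.1] tilt 0.1 F [ 0.83 -0.13  0.66] q [ 0.27  0.49  1.75  0.    0.9  -1.76]
```

Emit:
step_arm(
  deltas=[
    [[0,0,2,0,0,0,0],[0,0,2,0,0,0,0],[0,0,2,0,0,0,0],[0,0,2,0,0,0,0]],
  ],
)

```text
time: 16.08
tcp_pos: [0.5807, 0.2149, 0.0671]
tcp_rot: [-0.709, 3.058, -0.001]
ft_force: [1.4, -0.2, 0.2]
gripper_width: -0.0
```

```bash
python3 -c "
from h import *
now()"
```

```text
t 16.075 P [ 9.8 32.9 67.1] tilt 0.1 F [ 1.16 -0.8   0.19] q [ 0.28  0.49  1.75 -0.    0.9  -1.74]
```

Emit:
step_arm(
  deltas=[
    [[0,0,1.5,0,0,0,0],[0,0,1.5,0,0,0,0],[0,0,1.5,0,0,0,0]],
  ],
)

```text
time: 16.45
tcp_pos: [0.5785, 0.2193, 0.0671]
tcp_rot: [-0.709, 3.058, -0.001]
ft_force: [0.7, -2.1, -0.6]
gripper_width: -0.001
```

```bash
python3 -c "
from h import *
now()"
```

```text
t 16.45 P [ 9.8 37.7 67.1] tilt 0.1 F [-0.28 -2.2  -0.56] q [ 0.29  0.49  1.75 -0.    0.9  -1.73]
```

Emit:
step_arm(
  deltas=[
    [[0,0,1,0,0,0,0],[0,0,1,0,0,0,0]],
  ],
)

```text
time: 16.7
tcp_pos: [0.5776, 0.2213, 0.0671]
tcp_rot: [-0.71, 3.058, -0.001]
ft_force: [0.9, -1.7, -0.9]
gripper_width: -0.0
```

```bash
python3 -c "
from h import *
now()"
```

```text
t 16.7 P [ 9.8 39.9 67.1] tilt 0.1 F [ 0.06 -1.88 -0.87] q [ 0.3   0.49  1.75 -0.    0.9  -1.73]
```

Moving at ~2 N; continue 1 mm at a time until the force rises.

Emit:
step_arm(
  deltas=[
    [[0,0,1,0,0,0,0],[0,0,0.8,0,0,0,0]],
  ],
)

```text
time: 16.95
tcp_pos: [0.5768, 0.223, 0.0671]
tcp_rot: [-0.709, 3.058, -0.001]
ft_force: [0.1, -1.3, -0.9]
gripper_width: -0.004
```

Emit:
step_arm(
  deltas=[
    [[0,0,0.8,0,0,0,0],[0,0,0.5,0,0,0,0]],
  ],
)

```text
time: 17.2
tcp_pos: [0.5762, 0.2243, 0.0671]
tcp_rot: [-0.709, 3.058, -0.001]
ft_force: [1.6, -1.0, 0.2]
gripper_width: -0.001
```

```bash
python3 -c "
from h import *
now()"
```

```text
t 17.2 P [ 9.8 43.3 67.1] tilt 0.1 F [ 1.01 -1.61  0.23] q [ 0.3   0.49  1.75 -0.    0.9  -1.73]
```

Emit:
step_arm(
  deltas=[
    [[0,0,0.8,0,0,0,0],[0,0,0.5,0,0,0,0]],
  ],
)

```text
time: 17.45
tcp_pos: [0.5758, 0.2251, 0.0671]
tcp_rot: [-0.71, 3.058, -0.002]
ft_force: [1.5, -2.6, -1.5]
gripper_width: 0.003
```

Emit:
step_arm(
  deltas=[
    [[0,0,0.7,0,0,0,0],[0,0,0,0,0,0,0]],
  ],
)

```text
time: 17.7
tcp_pos: [0.5758, 0.225, 0.0671]
tcp_rot: [-0.71, 3.057, -0.004]
ft_force: [0.4, -2.2, 0.7]
gripper_width: 0.001
```

```bash
python3 -c "
from h import *
now()
snap('scene','s9.png'); a=cv2.imread('pics/s9.png')[90:290,200:400]; b=cv2.imread('pics/s7.png')
cv2.imwrite('pics/s9.png',cv2.resize(a,None,fx=3,fy=3))
s,im=snap('top','t9.png')"
```

```text
t 17.7 P [ 9.8 44.1 67.1] tilt 0.1 F [-0.56 -2.12  0.7 ] q [ 0.3   0.49  1.75 -0.    0.9  -1.72]
```

Emit:
step_arm(
  deltas=[
    [[0,0,1.2,0,0,0,0]],
  ],
)

```text
time: 17.92
tcp_pos: [0.5757, 0.2253, 0.0671]
tcp_rot: [-0.711, 3.057, -0.006]
ft_force: [2.7, -6.3, -0.8]
gripper_width: 0.001
```

Emit:
step_arm(
  deltas=[
    [[0,0,1.8,0,0,0,0]],
  ],
)

```text
time: 18.05
tcp_pos: [0.5757, 0.2254, 0.0671]
tcp_rot: [-0.713, 3.055, -0.011]
ft_force: [3.6, -9.1, -0.2]
gripper_width: 0.002
```

```bash
python3 -c "
from h import *
now()"
```

```text
t 18.05 P [ 9.9 44.6 67.1] tilt 0.1 F [-0.7  -9.72 -0.21] q [ 0.31  0.49  1.75 -0.01  0.9  -1.72]
```

Emit:
step_arm(
  deltas=[
    [[0,0,-6,0,0,0,0],[0,0,-8,0,0,0,0],[0,0,-12,0,0,0,0],[0,0,-4,-20,0,0,0],[0,0,0,-50,0,0,0],[0,0,0,-55,0,0,0],[0,40,0,-30,0,0,0],[0,50,0,0,0,0,0],[0,50,0,0,0,0,0],[0,0,0,0,0,0,0]],
  ],
)

```text
time: 19.3
tcp_pos: [0.4618, 0.1365, 0.2363]
tcp_rot: [-0.706, 3.047, -0.0]
ft_force: [1.6, -0.0, -0.3]
gripper_width: 0.005
```

```bash
python3 -c "
from h import *
now()
_,t=snap('top','t10.png'); _,im=snap('scene','s10.png')
W=lambda M: R.from_euler('z',PP[2]).apply(np.array(M)/1e3)+[PP[0],PP[1],0]
c=cam('scene'); b=cv2.imread('pics/s9.png')
P=[[7,54,77],[7,-54,77],[-90,84,0],[-90,-84,0]]
x=cv2.resize(im[90:290,200:400],None,fx=3,fy=3)
x0=cv2.resize(cv2.imread('pics/s7.png')[330:560,170:450],None,fx=.7,fy=.7)
for p in (proj(c,W(P))-[200,90])*3: cv2.drawMarker(x,tuple(int(v) for v in p.round()),(0,0,255),0,12,1)
x[:x0.shape[0],:x0.shape[1]]=x0
cv2.imwrite('pics/f.png',x)
a=cv2.imread('pics/top1.png'); d=cv2.absdiff(a,t).max(2)
for n,(u,v) in dict(roll=(448,222),mug=(418,160),dish=(423,284),stapler=(220,310),tape=(182,218)).items(): print(n,(d[v-25:v+25,u-25:u+25]>60).mean())
g=lambda i:cv2.cvtColor(i,cv2.COLOR_BGR2GRAY)
s0=g(cv2.imread('pics/scene1.png')); s1=g(im)
# printer front face shift between first and last scene picture
tp=s0[236:266,310:345]; r=cv2.matchTemplate(s1[226:276,300:355],tp,cv2.TM_CCOEFF_NORMED); print('shift',np.array(cv2.minMaxLoc(r)[3])-10,r.max())
"
```

```text
t 19.3 P [-131.3   13.5  236.3] tilt 0.8 F [ 1.41 -0.73 -0.27] q [ 0.2   0.01  1.97  0.    1.15 -1.83]
roll 0.0
mug 0.0
dish 0.0
stapler 0.1768
tape 0.0
shift [  5 -10] 0.41645306
```

View pics/f.png

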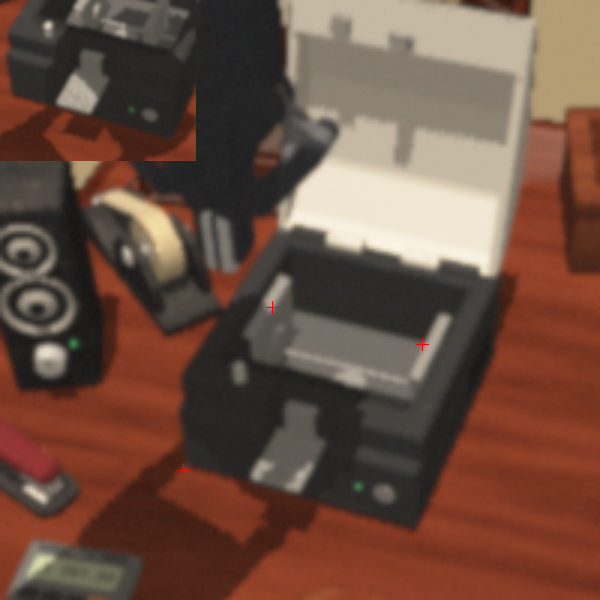

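```bash
python3 -c "
from h import *
hand_in()"
```

```text
the job is handed in; nothing more can be done
```

The printer is ready for a new roll and the job is handed in; the arm's clock read about 19.4 s of the allowed 45 s. I pressed the tab until the cover popped up, then lifted the cover from under its lip near y -48 until it fell back and stayed open. Then I pushed the left guide outwards until it stopped moving, which moved the right one with it.

What my last checks showed:
- **Cover:** the final picture shows it leaning back and staying open.
- **Guides:** both stand at or close to their expected outermost places. The left one moved only about 0.2 mm more at the stop while the force rose.
- **Printer:** its front-right corner and green light are where they were before the guides were pushed, within about 1 px.
- **Desk objects:** the roll, mug, dish and tape dispenser show no change in the top view.

What disagreed or went over:
- **Push at the stop:** it briefly reached about 9.7 N, above the 8 N at which the printer starts to slide. I saw no shift, but a movement of about a millimetre would not show in the pictures.
- **Stapler:** the top view changed there, probably the arm's shadow, since the scene camera shows the stapler in the same place.
- **Automatic shift check:** comparing the printer's front between the first and last pictures gave no usable match (score 0.42), so I ignored it and compared by eye.

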